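# Check the chocolate bar guides with the thickness gauge

### The arm

A 6-joint arm with a two-finger parallel gripper is mounted at the origin on the work surface. World frame = base frame: x ahead of the robot, y to its left, z up, the work surface at z = 0. Lengths are in m, angles in degrees, forces in N, time in s.
With the tool pointing down it reaches from about 0.35 to 0.875 m from the base axis. Payload 4.2 kg.
Tool frame: the origin (TCP) lies midway between the tips of the shut fingers; the grasp point (between the pads) lies 19 mm behind it; z points along the fingers, y is the line along which they close (so a half turn about z gives the same grasp; the last joint's range is limited). The gripper opens to 85 mm and grips with 20 to 120 N. Pads are 22 mm wide; open, the fingers measure 114 mm over their backs; the gripper's body (76 mm by 85 mm) begins 54 mm behind the grasp point. The pads swing forward as they close: fully open they stand 13 mm farther back than shut.
Start: joints at [-49.183, 22.042, 0.453, 0, -68.411, -14.817], TCP at [0.274, -0.562, 0.231] pointing down, gripper open.
Joint ranges: [-179.83, 179.83], [-69.29, 118.12], [-61.27, 80.66], [-181.25, 117.63], [-171.15, -9.14], [-177.46, 177.46]. Speed limits (degrees/s): [159.86, 159.86, 180, 180, 180, 180].

### API

Orientations are given as [roll, pitch, yaw] about the fixed x, y, z axes, in that order (R = Rz(yaw) Ry(pitch) Rx(roll)).
In Python, from bench import manip, grab_frame, outline_of, mark_of gives the robot as it stands.
- The arm moves only by the tool servo_tool, never from a script. Its argument "plan" is one flat list of numbers, 5 for each row, row after row: the opening in per cent of the stroke, from 0 (shut) to 100 (fully open), then the shift along the tool's x, y, z in m, then the turn about the tool's z in degrees. A call has 1 to 8 rows; each row shifts and turns the commanded pose from where the row before left it, along the tool's axes as they then stand; what a row does not reach is not made up. A row lasts 1/10 s, in which the tool goes at most 50 mm and 8.59 degrees, less where a joint would pass 70% of its speed; a pose out of reach is approached as far as the arm can. A call with a gripper value outside its range is refused whole. The fingers move at their own pace and stop on an object; "squeeze" is the grip in N (left out, the last holds). Time passes only in rows, so rows that do not move let the fingers close. It gives the time, the measured TCP pose, the force, the opening and the grip force at its end, in the units of the state.
- manip.read_state(): the state, without advancing time (a new reading comes with each control period).
- grab_frame(name): name is "side" or "top"; returns a dict with "pixels" (420x560x3 uint8, blue, green, red), "fovy" (degrees; the focal length in pixels is half the picture's height over the tangent of half this angle, whatever the lens; pixels are square), "cx", "cy" (the principal point, pixels), "rvec" (rotation vector, rad) and "tvec" (3), from world to camera coordinates, as OpenCV has them. Camera axes: x right, y down, z forward; pixel columns grow to the right and rows downward; lengths in m; the calibration is good to about 2 mm. A picture is of the moment at which its call begins. There is no depth.
- manip.hand_in(): hands the job in; it is judged then, once.
Trained networks look in a picture, given as the dict that the camera call returned (one of the last four; its "shot" number tells which), for a name from the list of things; names that differ only in an ending like _2 or _b are one class to them, and where a whole thing is asked for, a point or a joint stands for the part that bears it (a point fixed in the world has none). Each returns a list of dicts, best first, with "score" (0 to 1); they miss things now and then, are a little off and sometimes report something else, mostly with a low value. They report only what shows in the picture. A call takes as long as a camera call. They do not tell look-alikes from the thing itself.
- outline_of(label, picture): "pixels" (420x560 bool, what is visible of it) and "location" ([row, column] in pixels, amid what is visible of it).
- mark_of(label, picture): "location" ([row, column] in pixels: a listed point, or the origin of a listed thing).
The state is a dict: "t": time; "joints": joint angles; "qvel": joint speeds; "effort": joint torques, N m; "tcp_pos": TCP position; "eef_rot": TCP orientation; "wrist_force": force on the tool from outside, world axes, zero at the start; "ft_torque": the same for the moment, N m; "opening": finger opening in m; "gripper_force": force on a finger pad.
Only numpy, scipy, OpenCV 4.12 (cv2) and the standard library are available. Lean on these libraries where they do the work, as an engineer would, in place of code of your own. Each camera call takes 0.05 s, during which the arm holds its last target. There are 200 camera calls.

### The job

Lift the thickness gauge out of its wooden rest and check the two metal bar guides with its blade, held upright. First try it in the middle of the guide with the narrow gap: press the blade's end lightly down into the mouth of the gap to show that it jams there. Then slide the blade down into the guide with the wide gap until its collar sits on top of the plates, about midway along them, and leave the gauge standing there.

Things in the scene. Friction and masses are not known exactly. Their poses are not given: they have to be found in the camera images.
- gauge_grip (a point): Centre of the gauge's black upright handle, 30 x 20 x 60 mm (x, y, z up; grip it across the 20 mm, along y). It is 76 mm above the blade's lower end. At the start the gauge stands in a fixed wooden block 90 x 80 mm, 55 mm high, its collar on the block's top, so this point is 91 mm above the table; the blade must rise 40 mm to come out. Mass about 250 g.
- gauge: The thickness gauge: steel blade pointing down, 40 mm wide (x), 8 mm thick (y), 40 mm long; above it a flat steel collar 56 x 54 x 6 mm (x, y, z), then the black handle, 60 mm tall. Origin: centre of the blade's lower end; z up; a half turn about z looks the same.
- narrow_guide: Guide with the narrow gap, fixed: black base 110 x 80 x 8 mm, two upright metal plates 90 mm long (x), 16 mm thick, 4 mm apart (y across the gap), tops 55 mm above the table. The gap's top 4 mm flare at 45 degrees to a 12 mm mouth: the blade jams with its end about 53 mm above the table. Origin on the table under the gap's middle; a half turn looks the same.
- wide_guide: Guide with the wide gap, fixed: as the narrow one but plates 22 mm apart, flared over 6 mm to a 34 mm mouth, the gap's floor 8 mm above the table. With the collar on the plate tops the blade's end is 15 mm and the handle's centre 91 mm above the table. Origin on the table under the gap's middle; x along the gap, y across it; a half turn looks the same.
Not all that is in view belongs to the job. What is shaped like the gauge but yellow is not meant.

How it is judged (in metres and radians):
On the way, in this order (a step that is already met when the one before it is completed fails the run):
1. the held gauge, upright, is pressed into the mouth of the narrow gap and jams there (contact force between gauge and narrow_guide above 1 N and contact force between the fingers and gauge above 1 N and y of gauge in the frame of narrow_guide between -0.01 and 0.01 m and x of gauge in the frame of narrow_guide between -0.025 and 0.025 m and angle between the x axis of gauge and the x axis of narrow_guide, either way round below 0.3 rad and angle between gauge's own z axis and vertical below 0.2 rad), for 0.1 s.
2. the held blade is slid at least 20 mm down into the wide gap (contact force between the fingers and gauge above 1 N and z of gauge in the frame of wide_guide below 0.035 m and y of gauge in the frame of wide_guide between -0.011 and 0.011 m and x of gauge in the frame of wide_guide between -0.025 and 0.025 m), for 0.1 s.
At the end, for the whole second after the job is handed in: The gauge stands at rest in the wide gap: the blade's lower end within 21 mm of the table (collar within 6 mm of the plate tops), within 25 mm of the gap's middle along it and between its plates (12 mm across), tilted less than 0.2 rad (z of gauge in the frame of wide_guide below 0.021 m and y of gauge in the frame of wide_guide between -0.012 and 0.012 m and x of gauge in the frame of wide_guide between -0.025 and 0.025 m and angle between gauge's own z axis and vertical below 0.2 rad and linear speed of gauge below 0.02 m/s); the robot touches nothing.
It fails at once if the gauge is rammed into the narrow guide with more than 60 N (contact force between gauge and narrow_guide above 60 N).
It also fails if it takes over 48 s, if anything falls off the work surface, if the arm or the gripper's body presses on something with over 40 N, if the wrist force passes 120 N, or if a joint passes its speed limit or range.

## Working session

There is one attempt and no reset: what is moved stays moved. The work goes in short steps, Python scripts to look and compute and a tool call to move; the robot and the scene stay as the last step left them, time stands still between calls to the robot, and variables do not carry over. Pictures are saved under pics/ and viewed, at most 10 in all, crops included, and the job is handed in when it is done.

Besides the shell and the picture viewer there is one more tool, called after "Emit:" as name(argument=value, ...) on one line, values as JSON. servo_tool: Moves the arm, as the interface text tells. Its arguments: {"type":"object","properties":{"plan":{"type":"array","items":{"type":"number"}},"squeeze":{"type":"number"}},"required":["plan"]}

```bash
mkdir -p pics
cat > h.py <<'E'
import numpy as np, cv2
from bench import manip, grab_frame, outline_of, mark_of
def K(f):
    fl=210/np.tan(np.radians(f["fovy"])/2); return np.array([[fl,0,f["cx"]],[0,fl,f["cy"]],[0,0,1.]])
def ray(f,rc):
    R=cv2.Rodrigues(np.array(f["rvec"],float))[0]; t=np.array(f["tvec"],float).ravel()
    d=R.T@np.linalg.inv(K(f))@np.array([rc[1],rc[0],1.]); return -R.T@t,d
def atz(f,rc,z):
    c,d=ray(f,rc); return c+d*(z-c[2])/d[2]
def proj(f,p):
    return cv2.projectPoints(np.array(p,float).reshape(-1,3),np.array(f["rvec"],float),np.array(f["tvec"],float),K(f),None)[0].reshape(-1,2)
def tri(fr,rcs):
    A=np.zeros((3,3));b=np.zeros(3)
    for f,rc in zip(fr,rcs):
        c,d=ray(f,rc);d/=np.linalg.norm(d);P=np.eye(3)-np.outer(d,d);A+=P;b+=P@c
    return np.linalg.solve(A,b)
E
python3 - <<'E'
from h import *
np.set_printoptions(precision=4,suppress=True)
fs=[grab_frame(n) for n in("side","top")]
cv2.imwrite("pics/a.png",fs[0]["pixels"]);cv2.imwrite("pics/b.png",fs[1]["pixels"])
Z=dict(gauge_grip=.091,gauge=.015,narrow_guide=0,wide_guide=0)
for f,n in zip(fs,("side","top")):
    print(n,f["fovy"],ray(f,(210,280))[0])
    for l in Z:
        for m in mark_of(l,f): print("mark",l,round(m["score"],2),np.array(m["location"]),atz(f,m["location"],Z[l]))
        for m in outline_of(l,f):
            ys,xs=np.nonzero(m["pixels"]); r=cv2.minAreaRect(np.c_[xs,ys].astype(np.float32))
            print("  out",l,round(m["score"],2),m["location"],len(xs),r)
print(manip.read_state())
E
```

```text
side 45.457027416855226 [0.0445 0.574  0.8316]
mark gauge_grip 0.78 [272.3 184.7] [0.5525 0.2569 0.091 ]
mark gauge_grip 0.61 [305.8 256.2] [0.4002 0.2314 0.091 ]
  out gauge_grip 0.81 [280.0, 184.1] 967 ((184.1000213623047, 275.8000183105469), (37.565940856933594, 34.43544387817383), 26.56505012512207)
mark gauge 0.74 [326.5 258.5] [0.4039 0.2279 0.015 ]
mark gauge 0.69 [294.1 189.8] [0.5577 0.2553 0.015 ]
  out gauge 0.88 [277.5, 183.9] 993 ((181.5, 276.5), (38.18376159667969, 33.941123962402344), 45.0)
mark narrow_guide 0.58 [163.4 345.1] [ 0.5419 -0.2707  0.    ]
  out narrow_guide 0.97 [160.7, 346.7] 1371 ((349.4000244140625, 158.3000030517578), (49.78001403808594, 32.715396881103516), 27.407573699951172)
mark wide_guide 0.84 [215.5 245.2] [0.623  0.0199 0.    ]
  out wide_guide 0.56 [212.1, 241.3] 1715 ((243.11236572265625, 211.32022094726562), (54.37789535522461, 39.0079231262207), 32.0053825378418)
top 42.261232369378 [0.3452 0.0004 0.957 ]
mark gauge_grip 0.77 [288.  136.5] [0.408  0.2186 0.091 ]
mark gauge_grip 0.61 [193.5 123. ] [0.5613 0.2537 0.091 ]
  out gauge_grip 0.81
[... 661 characters left out ...]
.0)
mark wide_guide 0.95 [178.5 265.6] [0.6199 0.0225 0.    ]
  out wide_guide 0.73 [175.5, 264.7] 2731 ((263.21551513671875, 174.33621215820312), (45.21595764160156, 64.30062103271484), 3.3664608001708984)
{'t': 0.9, 'joints': array([-49.1809,  22.0411,   0.452 ,  -0.    , -68.4105, -14.8161]), 'qvel': array([-0.049 ,  0.0674, -0.0136, -0.0223,  0.0635, -0.0849]), 'effort': array([  0.0002, -39.2072,  18.8618,   4.1906,  -0.0003,  -0.    ]), 'tcp_pos': array([ 0.274 , -0.5617,  0.2313]), 'eef_rot': array([-179.9996,    0.0001, -153.997 ]), 'wrist_force': array([ 0.9382, -0.1689,  0.5201]), 'ft_torque': array([-0.026 , -0.0165,  0.0236]), 'gripper_force': 0.0, 'opening': 0.08549442316900961}
```

Run:
```python
import cv2
b=cv2.imread("pics/b.png")
cv2.imwrite("pics/c.png",cv2.resize(b[150:330,90:290],None,fx=3.3,fy=3.3,interpolation=cv2.INTER_CUBIC))
```

```text
(no output)
```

View pics/a.png

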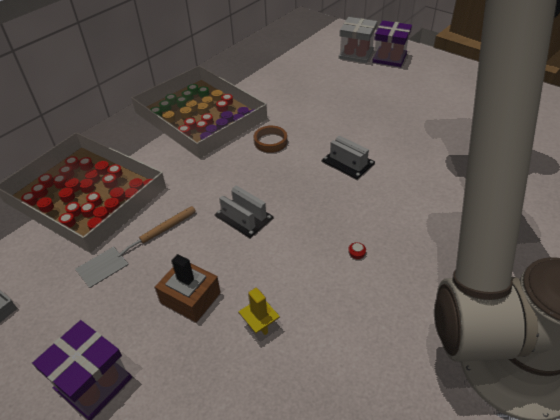

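View pics/b.png

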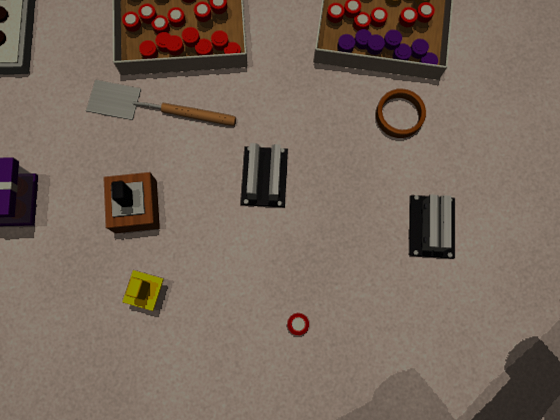

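View pics/c.png

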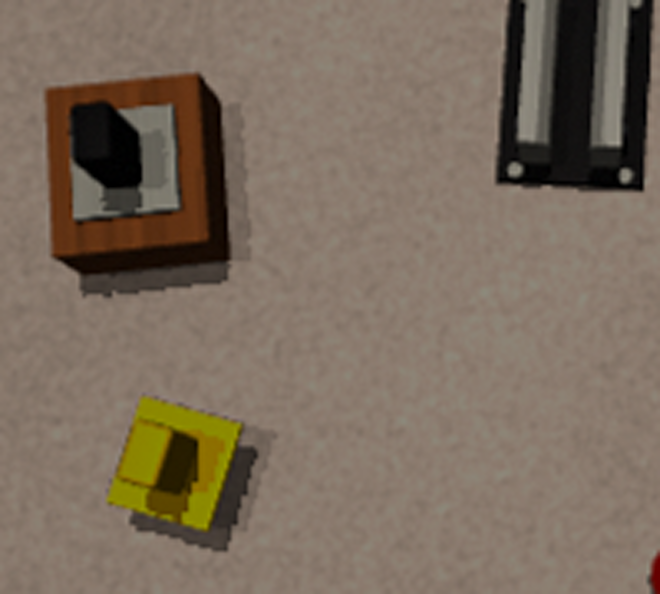

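The side picture shows the black gauge in its wooden block at (r272,c184), with the yellow look-alike at (306,257). The wide guide is at (212,243) and the narrow one at (160,347). In the top picture, the candidates for the gauge are black in wood at (193,123) and yellow at (290,143). The black one fits because it stands in the block and has a black handle, and the crop confirms it. Next I fit poses by silhouette.

```bash
cat >> h.py <<'E'
from scipy.optimize import minimize
def box(cx,cy,z0,z1,lx,ly):
    return np.array([[cx+a*lx/2,cy+b*ly/2,z] for a in(-1,1) for b in(-1,1) for z in(z0,z1)])
def guide(g): return [box(0,0,0,.008,.11,.08)]+[box(0,s*(g/2+.008),.008,.055,.09,.016) for s in(-1,1)]
GAUGE=[box(0,0,.04,.046,.056,.054),box(0,0,.046,.106,.03,.02)]
BLADE=[box(0,0,0,.04,.04,.008)]
def sil(f,bx,p,z=0,S=4):
    c,s=np.cos(p[2]),np.sin(p[2]);m=np.zeros((420*S,560*S),np.uint8)
    for b in bx:
        w=b@np.array([[c,s,0],[-s,c,0],[0,0,1]])+[p[0],p[1],z]
        h=cv2.convexHull(((proj(f,w)+.5)*S).astype(np.float32)).round().astype(np.int32)
        cv2.fillConvexPoly(m,h,1)
    return cv2.resize(m.astype(np.float32),(560,420),interpolation=cv2.INTER_AREA)
def fit(frs,masks,bx,p0,z=0):
    def cost(q):
        p=np.array(q)*[.01,.01,.1]+p0; e=0
        for f,m in zip(frs,masks):
            s=sil(f,bx,p,z); e+=1-np.minimum(s,m).sum()/np.maximum(s,m).sum()
        return e
    best=None
    for y in(-1.2,0,1.2):
        r=minimize(cost,[0,0,y],method="Nelder-Mead",options=dict(initial_simplex=np.array([[0,0,y],[1,0,y],[0,1,y],[0,0,y+1]]),xatol=.01,fatol=1e-4))
        if best is None or r.fun<best.fun: best=r
    p=best.x*[.01,.01,.1]+p0; return p[0],p[1],np.degrees(p[2]),best.fun
def near(label,f,p,r=30):
    c=[m for m in outline_of(label,f) if np.hypot(*(np.array(m["location"])[::-1]-proj(f,p)[0]))<r]
    return c[0]["pixels"].astype(np.float32) if c else None
E
python3 - <<'E'
from h import *
fs=[grab_frame(n) for n in("side","top")]
for l,bx,p0,z in(("narrow_guide",guide(.004),[.538,-.273,0],0),("wide_guide",guide(.022),[.621,.021,0],0),("gauge",GAUGE,[.56,.254,0],.015)):
    ms=[near(l,f,[p0[0],p0[1],.05]) for f in fs]
    for sel in([0,1],[0],[1]):
        if any(ms[i] is None for i in sel): print(l,sel,"none");continue
        print(l,sel,np.round(fit([fs[i] for i in sel],[ms[i] for i in sel],bx,np.array(p0),z),4))
# wooden block by colour
ms=[]
for f in fs:
    h=cv2.cvtColor(f["pixels"],cv2.COLOR_BGR2HSV); m=((h[...,0]<16)&(h[...,1]>120)).astype(np.uint8)
    n,lab,st,c=cv2.connectedComponentsWithStats(m); q=proj(f,[.56,.254,.03])[0]
    i=min((i for i in range(1,n) if st[i,4]>300),key=lambda i:np.hypot(*(c[i]-q)));print(st[i],c[i],q)
    mm=(lab==i).astype(np.uint8); hull=cv2.convexHull(np.argwhere(mm)[:,::-1].astype(np.int32)); cv2.fillConvexPoly(mm,hull,1); ms.append(mm.astype(np.float32))
for sel in([0,1],[0],[1]): print("block",np.round(fit([fs[i] for i in sel],[ms[i] for i in sel],[box(0,0,0,.055,.09,.08)],np.array([.56,.254,0])),4))
E
```

```text
narrow_guide [0, 1] [ 0.5397 -0.2767 -1.885   0.055 ]
narrow_guide [0] [ 0.5397 -0.2769 -2.0297  0.0304]
narrow_guide [1] [ 0.54   -0.2769 -1.5708  0.0237]
wide_guide [0, 1] none
wide_guide [0] none
wide_guide [1] [ 0.624   0.0263 -1.3918  0.0363]
gauge [0, 1] [0.5606 0.2556 8.1172 0.1188]
gauge [0] [0.5603 0.2553 6.669  0.0642]
gauge [1] [0.5615 0.2561 8.0449 0.0444]
[ 155  264   65   58 1618] [189.52410383 295.19777503] [188.24900678 288.60410393]
[ 104  172   55   61 1888] [133.23516949 204.78336864] [132.14712171 202.90914237]
block [0.5609 0.2552 8.132  0.092 ]
block [0.5611 0.2544 8.3099 0.0646]
block [0.5608 0.2556 7.4677 0.0204]
```

Emit:
servo_tool(plan=[100, 0, 0, 0, 6, 100, 0, 0, 0, 6, 100, 0, 0, 0, 6, 100, -0.022, 0.043, 0, 0, 100, -0.022, 0.043, 0, 0, 100, -0.022, 0.043, 0, 0, 100, -0.022, 0.043, 0, 0], squeeze=40)

```text
t: 2.0
tcp_pos: [0.3375, -0.3776, 0.2314]
eef_rot: [-180.0, 0.0, -172.0]
wrist_force: [0.8, -0.6, 0.4]
opening: 0.085
gripper_force: 0.0
```

Emit:
servo_tool(plan=[100, -0.022, 0.0425, 0, 0, 100, -0.022, 0.0425, 0, 0, 100, -0.022, 0.0425, 0, 0, 100, -0.022, 0.0425, 0, 0, 100, -0.022, 0.0425, 0, 0, 100, -0.022, 0.0425, 0, 0, 100, -0.022, 0.0425, 0, 0, 100, -0.022, 0.0425, 0, 0])

```text
t: 2.8
tcp_pos: [0.4645, -0.0159, 0.2318]
eef_rot: [180.0, 0.1, -172.0]
wrist_force: [1.0, -0.4, 0.4]
opening: 0.0854
gripper_force: 0.0
```

Emit:
servo_tool(plan=[100, -0.022, 0.0425, 0, 0, 100, -0.022, 0.0425, 0, 0, 100, -0.022, 0.0425, 0, 0, 100, -0.022, 0.0425, 0, 0, 100, -0.022, 0.0425, 0, 0, 100, -0.022, 0.0425, 0, 0, 100, 0, 0, 0, 0, 100, 0, 0, 0, 0])

```text
t: 3.6
tcp_pos: [0.5592, 0.2539, 0.2304]
eef_rot: [-180.0, -0.1, -171.9]
wrist_force: [0.3, -1.1, -0.7]
opening: 0.0854
gripper_force: 0.0
```

Emit:
servo_tool(plan=[100, -0.002, 0.0013, 0, 0, 100, 0, 0, 0.04, 0, 100, 0, 0, 0.04, 0, 100, 0, 0, 0.04, 0, 100, 0, 0, 0.033, 0, 100, 0, 0, 0, 0, 100, 0, 0, 0, 0])

```text
t: 4.3
tcp_pos: [0.5619, 0.2538, 0.0794]
eef_rot: [-180.0, 0.1, -172.0]
wrist_force: [-0.3, 0.1, 0.1]
opening: 0.0853
gripper_force: 0.0
```

Run:
```python
from h import *
f=grab_frame("side");g=grab_frame("top")
a=cv2.resize(f["pixels"][200:340,110:290],None,fx=2.2,fy=2.2);b=cv2.resize(g["pixels"][130:270,50:230],None,fx=2.2,fy=2.2)
cv2.imwrite("pics/d.png",np.hstack([a,b]))
m=near("wide_guide",f,[.62,.02,.05])
if m is not None: print(fit([f],[m],guide(.022),np.array([.621,.021,0])))
m2=near("wide_guide",g,[.62,.02,.05])
if m2 is not None: print(fit([g],[m2],guide(.022),np.array([.621,.021,0])))
```

```text
(np.float64(0.6232469042746234), np.float64(0.024701356464924173), np.float64(-1.777340577674589), np.float64(0.143388032913208))
(np.float64(0.6233097435554457), np.float64(0.025936940392505204), np.float64(-2.139966865224913), np.float64(0.03546321392059326))
```

View pics/d.png

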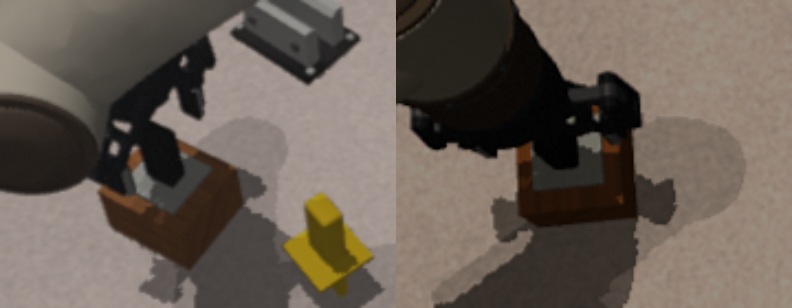

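The fingers straddle the black handle in both views: side crop around (150,165), top crop around (150,555). Closing now.

Emit:
servo_tool(plan=[0, 0, 0, 0.003, 0, 0, 0, 0, 0, 0, 0, 0, 0, 0, 0, 0, 0, 0, 0, 0, 0, 0, 0, 0, 0, 0, 0, 0, 0, 0, 0, 0, 0, 0, 0, 0, 0, 0, 0, 0], squeeze=60)

```text
t: 5.3
tcp_pos: [0.5613, 0.2547, 0.0755]
eef_rot: [180.0, 0.0, -172.0]
wrist_force: [0.2, 0.5, 1.0]
opening: 0.0193
gripper_force: 59.0
```

Emit:
servo_tool(plan=[0, 0, 0, -0.02, 0, 0, 0, 0, -0.03, 0, 0, 0, 0, -0.03, 0, 0, 0, 0, -0.03, 0, 0, 0, 0, -0.02, 0, 0, 0, 0, 0, 0, 0, 0, 0, 0, 0])

```text
t: 6.0
tcp_pos: [0.5603, 0.2541, 0.2039]
eef_rot: [-180.0, -0.1, -172.0]
wrist_force: [-0.7, -0.2, -2.8]
opening: 0.0194
gripper_force: 58.9
```

Run:
```python
from h import *
f=grab_frame("side");g=grab_frame("top")
a=cv2.resize(f["pixels"][200:340,110:290],None,fx=2.2,fy=2.2);b=cv2.resize(g["pixels"][130:270,50:230],None,fx=2.2,fy=2.2)
cv2.imwrite("pics/e.png",np.hstack([a,b]))
```

```text
(no output)
```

View pics/e.png

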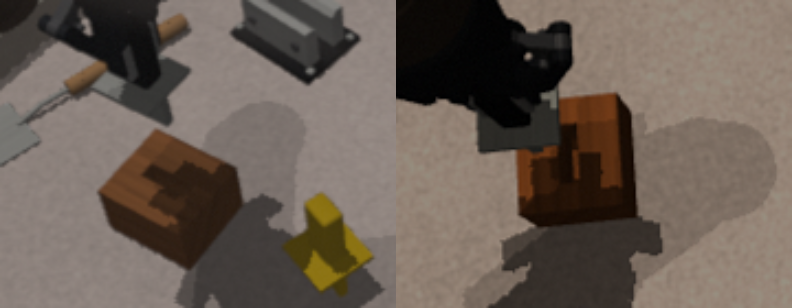

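The gauge is out of the block and upright: its collar hangs at (95,150) in the side crop, and the block's slot is empty. Next I go to the narrow guide.

Emit:
servo_tool(plan=[0, 0, 0, 0, 4.9, 0, 0, 0, 0, 4.9, 0, 0, -0.03, 0, 0, 0, 0.001, -0.045, 0, 0, 0, 0.001, -0.045, 0, 0, 0, 0.001, -0.045, 0, 0, 0, 0, -0.045, 0, 0, 0, 0, -0.045, 0, 0])

```text
t: 6.9
tcp_pos: [0.5489, -0.0021, 0.2035]
eef_rot: [-180.0, -0.2, 178.2]
wrist_force: [1.0, 0.1, -2.3]
opening: 0.0195
gripper_force: 59.1
```

Emit:
servo_tool(plan=[0, 0, -0.045, 0, 0, 0, 0, -0.045, 0, 0, 0, 0, -0.045, 0, 0, 0, 0, -0.045, 0, 0, 0, 0, -0.045, 0, 0, 0, 0, -0.03, 0, 0, 0, 0, -0.015, 0, 0, 0, 0, 0, 0, 0])

```text
t: 7.7
tcp_pos: [0.5408, -0.2716, 0.2033]
eef_rot: [180.0, -0.2, 178.0]
wrist_force: [-0.3, 0.8, -2.5]
opening: 0.0194
gripper_force: 59.2
```

Emit:
servo_tool(plan=[0, 0, -0.0053, 0.02, 0, 0, 0, 0, 0.025, 0, 0, 0, 0, 0.02, 0, 0, 0, 0, 0.008, 0, 0, 0, 0, 0, 0, 0, 0, 0, 0, 0])

```text
t: 8.3
tcp_pos: [0.5423, -0.2751, 0.1331]
eef_rot: [-180.0, 0.1, 178.3]
wrist_force: [-0.3, 0.8, -1.7]
opening: 0.0194
gripper_force: 59.3
```

Run:
```python
from h import *
f=grab_frame("side");g=grab_frame("top")
s=manip.read_state()["tcp_pos"];z=s[2]-.0605;print(s,z)
ims=[]
for q in(f,g):
    im=q["pixels"].copy()
    for n,m in(("g",near("gauge",q,[s[0],s[1],s[2]-.03],40)),): print(n,None if m is None else m.sum())
    u,v=proj(q,[.54,-.277,.08])[0].astype(int); x0,y0=max(0,min(420,u-70)),max(0,min(300,v-60))
    big=cv2.resize(im[y0:y0+120,x0:x0+140],None,fx=2.8,fy=2.8,interpolation=cv2.INTER_CUBIC)
    for b in BLADE+[GAUGE[0]]:   # expected gauge pose
        p=np.array([s[0],s[1],np.radians(-1.8)]);c,sn=np.cos(p[2]),np.sin(p[2])
        w=b@np.array([[c,sn,0],[-sn,c,0],[0,0,1]])+[p[0],p[1],z]
        h=cv2.convexHull(((proj(q,w)-[x0,y0]+.5)*2.8).astype(np.float32)).astype(np.int32);cv2.polylines(big,[h],True,(0,255,0),1)
    ims.append(big)
cv2.imwrite("pics/f.png",np.hstack(ims))
```

```text
[ 0.54247833 -0.27539425  0.13368455] 0.07318454938124222
g 532.0
g 432.0
```

View pics/f.png

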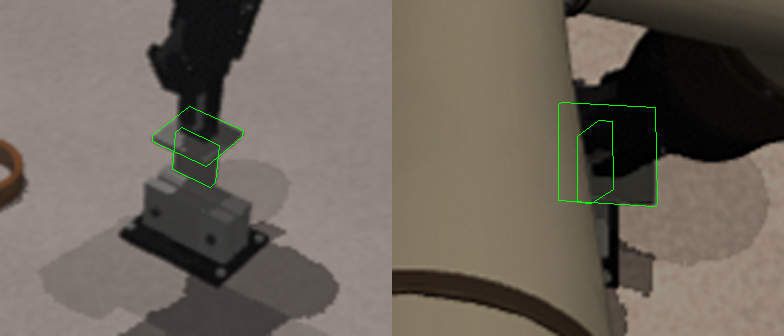

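The gauge hangs upright over the narrow gap and matches the predicted outline in the side crop at (155,197). Lowering slowly.

Emit:
servo_tool(plan=[0, 0.002, -0.0017, 0.004, 0, 0, 0, 0, 0.005, 0, 0, 0, 0, 0.004, 0, 0, 0, 0, 0.003, 0, 0, 0, 0, 0, 0])

```text
t: 9.0
tcp_pos: [0.5391, -0.277, 0.1155]
eef_rot: [180.0, -0.1, 178.2]
wrist_force: [-0.1, 0.3, -2.7]
opening: 0.0192
gripper_force: 59.3
```

Emit:
servo_tool(plan=[0, 0, 0, 0.0015, 0, 0, 0, 0, 0.0015, 0, 0, 0, 0, 0, 0])

```text
t: 9.3
tcp_pos: [0.5398, -0.2774, 0.1136]
eef_rot: [-180.0, 0.0, 178.2]
wrist_force: [-0.8, -0.5, -0.9]
opening: 0.0196
gripper_force: 59.3
```

Emit:
servo_tool(plan=[0, 0, 0, 0.001, 0, 0, 0, 0, 0, 0])

```text
t: 9.5
tcp_pos: [0.5399, -0.2776, 0.1132]
eef_rot: [-179.9, 0.1, 178.2]
wrist_force: [-1.2, -1.8, 1.9]
opening: 0.0198
gripper_force: 59.8
```

Emit:
servo_tool(plan=[0, 0, 0, 0.001, 0, 0, 0, 0, 0, 0])

```text
t: 9.7
tcp_pos: [0.54, -0.2777, 0.1131]
eef_rot: [-179.9, 0.1, 178.2]
wrist_force: [-1.8, -2.7, 5.9]
opening: 0.0192
gripper_force: 60.6
```

Contact is confirmed: the wrist reads about +8 N net of the gauge's weight. I press slightly more and hold.

Emit:
servo_tool(plan=[0, 0, 0, 0.001, 0, 0, 0, 0, 0, 0, 0, 0, 0, 0, 0, 0, 0, 0, 0, 0])

```text
t: 10.1
tcp_pos: [0.5401, -0.2777, 0.113]
eef_rot: [-179.9, 0.1, 178.2]
wrist_force: [-2.7, 0.2, 10.1]
opening: 0.0196
gripper_force: 61.1
```

Emit:
servo_tool(plan=[0, 0, 0, -0.01, 0, 0, 0, 0, -0.03, 0, 0, 0, 0, -0.03, 0, 0, 0, 0, -0.02, 0, 0, 0, 0, 0, 0])

```text
t: 10.6
tcp_pos: [0.5412, -0.2773, 0.2035]
eef_rot: [-179.9, 0.4, 178.2]
wrist_force: [0.5, -0.4, -2.6]
opening: 0.0194
gripper_force: 59.4
```

Emit:
servo_tool(plan=[0, -0.008, 0.03, 0, 0, 0, -0.011, 0.045, 0, 0, 0, -0.011, 0.045, 0, 0, 0, -0.011, 0.045, 0, 0, 0, -0.011, 0.045, 0, 0, 0, -0.011, 0.045, 0, 0, 0, -0.007, 0.03, 0, 0, 0, -0.004, 0.02, 0, 0])

```text
t: 11.4
tcp_pos: [0.6224, 0.028, 0.1979]
eef_rot: [180.0, -0.2, 178.3]
wrist_force: [0.1, -0.6, -2.3]
opening: 0.019
gripper_force: 59.4
```

Emit:
servo_tool(plan=[0, 0, 0, 0, 0, 0, 0, 0, 0, 0])

```text
t: 11.6
tcp_pos: [0.6223, 0.0253, 0.199]
eef_rot: [-180.0, -0.1, 178.2]
wrist_force: [-0.2, -0.2, -2.0]
opening: 0.0194
gripper_force: 59.4
```

Emit:
servo_tool(plan=[0, -0.001, 0, 0.02, 0, 0, 0, 0, 0.025, 0, 0, 0, 0, 0.018, 0, 0, 0, 0, 0.005, 0, 0, 0, 0, 0, 0, 0, 0, 0, 0, 0])

```text
t: 12.2
tcp_pos: [0.6247, 0.0248, 0.1334]
eef_rot: [180.0, 0.1, 178.2]
wrist_force: [0.4, -0.6, -1.4]
opening: 0.0193
gripper_force: 59.4
```

Run:
```python
from h import *
f=grab_frame("side");g=grab_frame("top")
s=manip.read_state()["tcp_pos"];z=s[2]-.0605;print(s,z)
ims=[]
def draw(big,q,bx,p,z,col,o):
    c,sn=np.cos(p[2]),np.sin(p[2])
    for b in bx:
        w=b@np.array([[c,sn,0],[-sn,c,0],[0,0,1]])+[p[0],p[1],z]
        h=cv2.convexHull(((proj(q,w)-o+.5)*2.8).astype(np.float32)).astype(np.int32);cv2.polylines(big,[h],True,col,1)
for q in(f,g):
    u,v=proj(q,[.6235,.0255,.06])[0].astype(int); x0,y0=u-70,v-60
    big=cv2.resize(q["pixels"][y0:y0+120,x0:x0+140],None,fx=2.8,fy=2.8,interpolation=cv2.INTER_CUBIC)
    draw(big,q,BLADE+GAUGE[:1],[s[0],s[1],np.radians(-1.8)],z,(0,255,0),[x0,y0])
    draw(big,q,guide(.022),[.6235,.0255,np.radians(-1.7)],0,(0,0,255),[x0,y0])
    ims.append(big)
cv2.imwrite("pics/g.png",np.hstack(ims))
```

```text
[0.6248039  0.02522849 0.13372785] 0.07322785260975884
```

View pics/g.png

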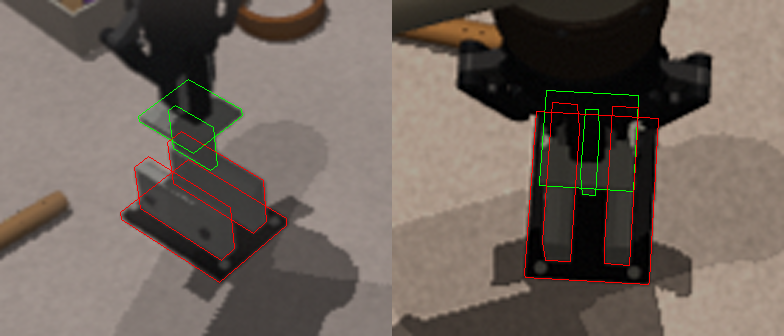

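The guide and gauge outlines match in both views, and the blade is centred over the gap at (150,590) in the top crop. Sliding down.

Emit:
servo_tool(plan=[0, 0, 0, 0.008, 0, 0, 0, 0, 0.01, 0, 0, 0, 0, 0.01, 0, 0, 0, 0, 0.01, 0, 0, 0, 0, 0.01, 0, 0, 0, 0, 0.005, 0, 0, 0, 0, 0, 0])

```text
t: 13.0
tcp_pos: [0.6234, 0.0253, 0.078]
eef_rot: [-180.0, -0.1, 178.2]
wrist_force: [-0.5, -0.0, -2.3]
opening: 0.0192
gripper_force: 59.5
```

Emit:
servo_tool(plan=[0, 0, 0, 0.0015, 0, 0, 0, 0, 0.0015, 0, 0, 0, 0, 0, 0])

```text
t: 13.3
tcp_pos: [0.6241, 0.0254, 0.0765]
eef_rot: [180.0, 0.0, 178.2]
wrist_force: [-0.5, 0.3, -2.8]
opening: 0.0192
gripper_force: 59.5
```

Emit:
servo_tool(plan=[0, 0, 0, 0.001, 0, 0, 0, 0, 0.001, 0, 0, 0, 0, 0, 0])

```text
t: 13.6
tcp_pos: [0.6244, 0.0255, 0.0755]
eef_rot: [-180.0, 0.1, 178.2]
wrist_force: [-2.0, 0.5, 4.7]
opening: 0.0194
gripper_force: 60.3
```

The collar is seated. Releasing and raising.

Emit:
servo_tool(plan=[60, 0, 0, -0.001, 0, 100, 0, 0, 0, 0, 100, 0, 0, 0, 0, 100, 0, 0, 0, 0, 100, 0, 0, 0, 0, 100, 0, 0, 0, 0])

```text
t: 14.2
tcp_pos: [0.624, 0.0254, 0.0752]
eef_rot: [-180.0, -0.0, 178.2]
wrist_force: [0.0, 0.1, 0.2]
opening: 0.0854
gripper_force: 0.0
```

Emit:
servo_tool(plan=[100, 0, 0, -0.02, 0, 100, 0, 0, -0.03, 0, 100, 0, 0, -0.04, 0, 100, 0, 0, -0.04, 0, 100, 0, 0, -0.03, 0, 100, 0, 0, 0, 0, 100, 0, 0, 0, 0])

```text
t: 14.9
tcp_pos: [0.6239, 0.0256, 0.2358]
eef_rot: [179.9, 0.1, 178.2]
wrist_force: [0.4, 0.3, -0.9]
opening: 0.0854
gripper_force: 0.0
```

Run:
```python
from h import *
ims=[]
for n in("side","top"):
    q=grab_frame(n);u,v=proj(q,[.6235,.0255,.06])[0].astype(int); x0,y0=u-70,v-60
    ims.append(cv2.resize(q["pixels"][y0:y0+120,x0:x0+140],None,fx=2.8,fy=2.8,interpolation=cv2.INTER_CUBIC))
cv2.imwrite("pics/i.png",np.hstack(ims));s=manip.read_state();print(s["opening"],s["tcp_pos"])
```

```text
0.08549048970956712 [0.62315217 0.02534836 0.23373793]
```

View pics/i.png

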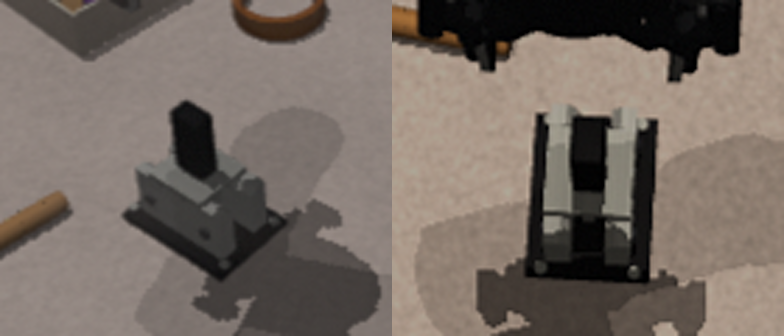

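The gauge stands upright in the wide guide with its collar on the plates, about midway along: side crop (150,193), top crop (160,590). The gripper is clear.

```bash
python3 -c "
from h import *
print(manip.hand_in())"
```

```text
the job is handed in; nothing more can be done
None
```

The gauge jammed in the narrow gap under a light press (about 10 N at the wrist), and now stands upright in the wide guide, collar on the plates; the job is handed in, but no verdict came back.

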